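# Cap the blue sample tube and show its foot

## Task

Close the blue sample tube with the blue cap, pushed fully home while the tube still stands in its rack. Then draw the capped tube out of the rack, raise it so that all of it is at least 100 mm above the bench, and lean it at least halfway over from upright towards lying level (cap end not below the foot) so that its foot can be inspected, with the cap still on. Finish while holding it there in the gripper, still, and leave the red tube, red cap, screwdriver and digital gauge where they are.

Things in the scene. Friction and masses are not known exactly. Their poses are not given: they have to be found in the camera images.
- rack: Fixed brown wooden block, 90 mm (x) by 210 mm (y) by 58 mm high, with two round upright sockets 41 mm wide and 50 mm deep at y = +65 and -65 mm. Origin: centre of its underside, z up. Its place and yaw vary.
- tube_blue: Blue plastic sample tube, about 160 g (varies), 38 mm outside diameter, 28 mm bore, 130 mm long, foot closed (aluminium-coloured band), top open. Stands loosely in either rack socket, foot 8 mm above the bench, 80 mm showing above the rack. Origin: centre of the foot; z runs along the tube to its mouth.
- tube_blue_rim (a point): Centre of the open mouth of the blue tube, 130 mm from its foot along its z axis (138 mm above the bench at the start).
- cap_blue: Blue plastic cap, 35 g, 42 mm tall, standing on the bench plug down. From below: plug 25 mm across, 18 mm long, tapered to 16 mm over its lowest 7 mm; flange 34 mm across, 4 mm thick; round knob to grip, 28 mm across, 20 mm tall. Origin: centre of the plug's underside, z up to the knob. Fits the tube with 1.5 mm to spare all round, held by weight only; home when the flange rests on the rim.
- cap_blue_seat (a point): Centre of the underside of the blue cap's flange, 18 mm above the cap's origin; meets the tube's rim when the cap is home.
- tube_red: Red sample tube, same shape and sizes as the blue one, standing in the other socket. Leave it alone. Origin: centre of its foot.
- cap_red: Red cap, same shape and sizes as the blue one, standing on the bench. Leave it alone. Origin: centre of the plug's underside.
- screwdriver: Orange-handled screwdriver, about 200 mm long, lying on the bench along its x axis. Leave it alone. Origin: middle of its underside.
- gauge: Black digital gauge on a small steel foot 50 by 75 mm, 100 mm tall, standing beyond the work. Leave it alone. Origin: centre of its underside.
There are look-alikes about, which are no part of the job. There is more than one size of the cap_blue; the one meant has the size given above.

How it is judged:
On the way, in this order (a step that is already met when the one before it is completed fails the run):
1. the blue cap sits fully home on the blue tube while the tube still stands down in its rack (distance between cap_blue_seat and tube_blue_rim below 0.005 m and angle between the z axis of cap_blue and the z axis of tube_blue, either way round below 0.12 rad and height (world z) of tube_blue below 0.016 m and angle between tube_blue's own z axis and vertical below 0.15 rad), for 0.2 s.
2. the capped blue tube is drawn clear of the rack (height (world z) of tube_blue above 0.065 m and distance between cap_blue_seat and tube_blue_rim below 0.008 m), for 0.1 s.
At the end, for the whole second after the job is handed in: The program ends with the blue tube held in the fingers and still (under 30 mm/s), touching neither rack, red tube nor gauge, its foot and mouth both more than 95 mm above the bench, leaning 39 to 100 degrees from upright, and the blue cap still on within 8 mm of home and in line within 0.2 rad (height (world z) of each of tube_blue, tube_blue_rim above 0.095 m and angle between tube_blue's own z axis and vertical between 0.68 and 1.75 rad and distance between cap_blue_seat and tube_blue_rim below 0.008 m and angle between the z axis of cap_blue and the z axis of tube_blue, either way round below 0.2 rad and contact force between the fingers and tube_blue above 1 N and contact force between tube_blue and rack below 0.1 N and contact force between tube_blue and tube_red below 0.1 N and contact force between tube_blue and gauge below 0.1 N and linear speed of tube_blue below 0.03 m/s); the arm keeps its last pose, push and grip.
It fails at once if the red tube is moved or drawn from its socket (distance of tube_red from where it was at the start of the episode above 0.015 m or angle between tube_red's own z axis and vertical above 0.3 rad).
It fails at once if the red cap is disturbed (distance of cap_red from where it was at the start of the episode above 0.02 m).
It fails at once if the screwdriver is disturbed (distance of screwdriver from where it was at the start of the episode above 0.03 m).
It fails at once if the gauge is disturbed or knocked over (distance of gauge from where it was at the start of the episode above 0.02 m or angle between gauge's own z axis and vertical above 0.3 rad).
It also fails if it takes over 51 s, if anything falls off the work surface, if the arm or the gripper's body presses on something with over 40 N, if the wrist force passes 120 N, or if a joint passes its speed limit or range.

## Robot

A 7-joint arm with a two-finger parallel gripper is mounted at the origin on the work surface. World frame = base frame: x ahead of the robot, y to its left, z up, the work surface at z = 0. Lengths are in m, angles in rad, forces in N, time in s.
With the tool pointing down it reaches from about 0.425 to 0.925 m from the base axis. Payload 6.8 kg.
Tool frame: the origin (TCP) lies at the centre of the arm's flange, where the gripper is bolted on; the fingertips stand 173 mm ahead of it and the grasp point (between the pads) lies 155 mm ahead of it (r.hold_point_z is the distance from the TCP to the grasp point, in m); z points along the fingers, x is the direction in which the jaws open and shut, and the axes are right-handed (so a half turn about z gives the same grasp; the last joint's range is limited). The gripper opens to 85 mm and grips with 20 to 120 N. Pads are 22 mm wide; open, the fingers measure 114 mm over their backs; the gripper's body (76 mm by 85 mm) begins 54 mm behind the grasp point. The pads swing forward as they close: fully open they stand 13 mm farther back than shut.
Start: joints at [0.999, 0.477, 0.022, 1.555, -0.011, 1.109, -0.083], TCP at [0.302, -0.604, 0.405] pointing down, gripper open.
Joint ranges: [-2.96, 2.96], [-0.34, 2.1], [-1.41, 1.46], [0.24, 2.44], [-1.37, 4.51], [0.17, 1.92], [-2.96, 2.96]. Speed limits (rad/s): [2.39, 2.39, 3.14, 3.14, 3.14, 3.14, 3.14].

## Interface

Orientations are given as a rotation vector (axis times angle).
In Python, from bench import r gives the robot as it stands.
- The arm moves only by the tool apply_moves, never from a script. Its arguments are lists of equal length, an entry for each row: "dp": the shift along the tool's x, y, z scaled (see below), a list of three; "twist": the turn, a rotation vector about the tool's x, y, z scaled (see below), a list of three; "jaw": the closure in counts, from 0 (fully open) to 255 (shut). In form: {"dp": [[x, y, z], ...], "twist": [[rx, ry, rz], ...], "jaw": [jaw, ...]}. A call has 1 to 20 rows; each row shifts and turns the pose as measured when the row begins, along the tool's axes as they then stand; what a row does not reach is not made up. The controller multiplies each number of a shift by 12 cm and each number of a turn by 120 degrees. A row lasts 1/10 s, in which the tool goes at most 50 mm and 8.59 degrees, less where a joint would pass 70% of its speed; a pose out of reach is approached as far as the arm can. A call with a number of a shift or a turn outside -1 to 1 is refused whole. A call with a gripper value outside its range is refused whole. The fingers move at their own pace and stop on an object; "grip_force" is the grip in N (left out, the last holds). Time passes only in rows, so rows that do not move let the fingers close. It gives the time, the measured TCP pose, the force and the opening at its end, in the units of the state.
- r.get_obs(): the state, without advancing time (a new reading comes with each control period).
- r.grab_frame(name): name is "scene" or "side" or "wrist"; returns a dict with "color" (384x512x3 uint8, red, green, blue), "z_map" (384x512 float32, m along the optical axis (not along the pixel's ray), 0 where there is no reading), "intrinsics" (3x3 intrinsics, pixels), "R" (3x3) and "t" (3): a world point X has camera coordinates R X + t; the wrist camera has in their place "hand_eye" (4x4, takes a point from camera to tool coordinates, whose origin is the TCP and whose axes are the tool frame's). Camera axes: x right, y down, z forward; pixel columns grow to the right and rows downward; lengths in m; the calibration is good to about 2 mm. A picture is of the moment at which its call begins: read the wrist's pose just before it.
- r.hand_in(): hands the job in, once; it reports no verdict.
The state is a dict: "clock": time; "joints": joint angles; "qvel": joint speeds; "tau": joint torques, N m; "tcp_pos": TCP position; "orientation": TCP orientation; "contact_force": force on the tool from outside, world axes, zero at the start; "moment": the same for the moment, N m; "grip_width": finger opening in m.
Only numpy, scipy, OpenCV 4.12 (cv2) and the standard library are available. Lean on these libraries where they do the work, as an engineer would, in place of code of your own. Each camera call takes 0.05 s, during which the arm holds its last target.

## Working session

There is one attempt and no reset: what is moved stays moved. The work goes in short steps, Python scripts to look and compute and a tool call to move; the robot and the scene stay as the last step left them, time stands still between calls to the robot, and variables do not carry over. Pictures are saved under pics/ and viewed, and the job is handed in when it is done.

Besides the shell and the picture viewer there is one more tool, called after "Call:" as name(argument=value, ...) on one line, values as JSON. apply_moves: Moves the arm, as the interface text tells. Shifts and turns lie within -1 to 1; 1 stands for 12 cm of shift or 120 degrees of turn. Its arguments: {"type":"object","properties":{"dp":{"type":"array"},"twist":{"type":"array"},"jaw":{"type":"array"},"grip_force":{"type":"number"}},"required":["dp","twist","jaw"]}

```bash
ls; mkdir -p pics
cat > h.py <<'E'
from bench import r
import numpy as np, cv2
from scipy.spatial.transform import Rotation as Ro
def save(name,fn):
    f=r.grab_frame(name); cv2.imwrite('pics/'+fn,f['color'][:,:,::-1]); np.savez('pics/'+fn[:-4]+'.npz',**{k:np.asarray(v) for k,v in f.items() if not isinstance(v,str)}); return f
def cloud(f,obs=None):
    K=f['intrinsics'];z=f['z_map'];v,u=np.indices(z.shape)
    P=np.stack([(u-K[0,2])/K[0,0]*z,(v-K[1,2])/K[1,1]*z,z],-1)
    if 'R' in f: return (P-f['t'])@f['R']
    T=f['hand_eye'];P=P@T[:3,:3].T+T[:3,3]
    return P@Ro.from_rotvec(obs['orientation']).as_matrix().T+obs['tcp_pos']
E
python3 - <<'E'
from h import *
o=r.get_obs();print(o)
save('scene','s0.png');save('side','d0.png');save('wrist','w0.png')
E
```

```text
pics
{'clock': 0.0, 'joints': array([ 0.99893095,  0.47780968,  0.0223687 ,  1.55647508, -0.0114928 ,
        1.10931262, -0.08313475]), 'qvel': array([-8.49229752e-04,  9.68907038e-05,  5.21665976e-04,  1.70446027e-03,
        1.53023332e-03, -3.79189047e-04, -9.30241013e-05]), 'tau': array([-1.37397161e-03, -5.96457911e+01,  1.60784908e+00, -2.81197894e+01,
        1.24622765e-02,  9.36476339e-03, -2.23218905e-05]), 'tcp_pos': array([ 0.3018047 , -0.60345186,  0.40370959]), 'orientation': array([-2.67174492e+00,  1.65107805e+00,  2.62932583e-03]), 'contact_force': array([-0.28150737,  0.59284302,  0.28672102]), 'moment': array([ 0.03982213,  0.04982803, -0.0144707 ]), 'grip_width': 0.08528067700743107}
```

View pics/s0.png

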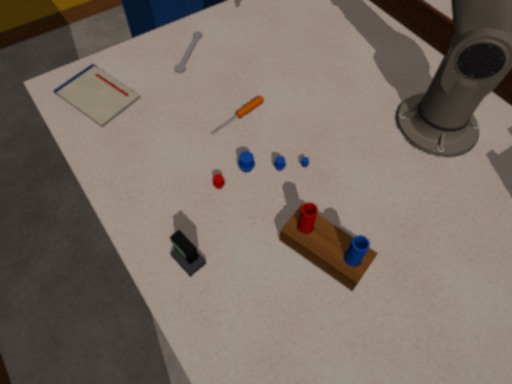

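View pics/d0.png

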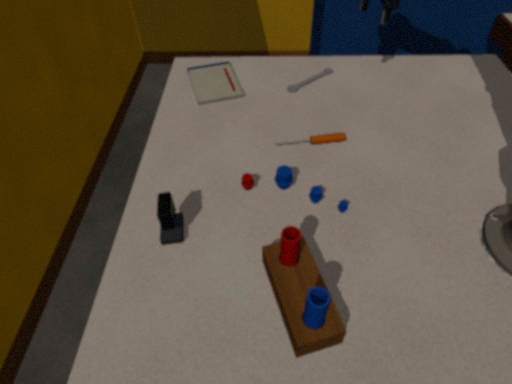

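View pics/w0.png

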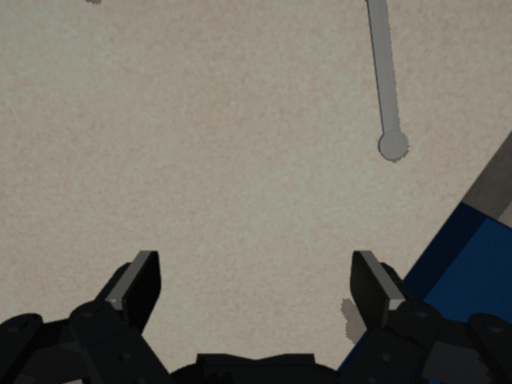

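Scene view: three blue caps of different size at about (247,161), (280,163) and (305,160). The red cap is at (218,180), the red tube at (308,217), the blue tube at (357,250) and the screwdriver at (240,113). Next I measure them.

```bash
cat > m.py <<'E'
from h import *
def blobs(fn,cols=('blue','red','orange','brown')):
    f=dict(np.load('pics/'+fn+'.npz')); P=cloud(f); hsv=cv2.cvtColor(f['color'],cv2.COLOR_RGB2HSV)
    H,S,V=cv2.split(hsv)
    M={'blue':(abs(H.astype(int)-110)<15)&(S>150),'red':((H<5)|(H>172))&(S>150),'orange':(H>=6)&(H<18)&(S>210)&(V>150),'brown':(H>=5)&(H<20)&(S>110)&(V>40)&(V<170)}
    for c in cols:
        m=M[c]&(f['z_map']>0)&(P[...,2]>0.004)&(P[...,2]<0.16)&(P[...,0]>.2)&(P[...,0]<1.0)&(abs(P[...,1])<0.75)
        n,l,st,ce=cv2.connectedComponentsWithStats(m.astype(np.uint8))
        for i in range(1,n):
            if st[i,4]<25: continue
            Q=P[l==i]; zt=np.percentile(Q[:,2],97); T=Q[Q[:,2]>zt-.006]
            (cx,cy),rad=cv2.minEnclosingCircle(T[:,:2].astype(np.float32))
            print(fn,c,ce[i].round(),st[i,4],'ztop %.4f'%zt,'top mean',T.mean(0).round(4),'circ',round(cx,4),round(cy,4),round(rad,4),'ext',np.ptp(Q,axis=0).round(3),'min',Q.min(0).round(3))
if __name__=='__main__':
    for fn in ('s0','d0'): blobs(fn)
E
python3 m.py
```

```text
s0 blue [246. 161.] 233 ztop 0.0602 top mean [ 0.5606 -0.1788  0.0579] circ 0.5624 -0.1798 0.0204 ext [0.037 0.041 0.036] min [ 0.543 -0.199  0.026]
s0 blue [279. 163.] 103 ztop 0.0428 top mean [ 0.4854 -0.1318  0.0405] circ 0.4847 -0.1325 0.0138 ext [0.027 0.028 0.027] min [ 0.471 -0.145  0.019]
s0 blue [304. 161.] 42 ztop 0.0320 top mean [ 0.4239 -0.0995  0.0292] circ 0.4233 -0.1 0.0093 ext [0.017 0.017 0.017] min [ 0.415 -0.108  0.016]
s0 blue [356. 250.] 460 ztop 0.1378 top mean [0.5203 0.1883 0.1359] circ 0.5194 0.188 0.0185 ext [0.036 0.035 0.083] min [0.501 0.171 0.057]
s0 red [112.  85.] 59 ztop 0.0222 top mean [ 0.7298 -0.661   0.0195] circ 0.7292 -0.6644 0.067 ext [0.039 0.128 0.012] min [ 0.711 -0.729  0.011]
s0 red [218. 181.] 123 ztop 0.0438 top mean [ 0.6506 -0.1752  0.041 ] circ 0.6507 -0.1754 0.0137 ext [0.029 0.029 0.025] min [ 0.636 -0.188  0.019]
s0 red [307. 217.] 430 ztop 0.1380 top mean [0.5577 0.0647 0.1359] circ 0.5576 0.0636 0.0191 ext [0.037 0.038 0.102] min [0.539 0.045 0.037]
s0 orange [250. 105.] 105 ztop 0.0270 top mean [ 0.4275 -0.3498  0.0239] circ 0.4
[... 831 characters left out ...]
95 ztop 0.1388 top mean [0.5161 0.1895 0.1371] circ 0.5162 0.1881 0.019 ext [0.036 0.037 0.084] min [0.498 0.17  0.055]
d0 red [247. 181.] 137 ztop 0.0438 top mean [ 0.6479 -0.1726  0.0419] circ 0.6481 -0.1734 0.0133 ext [0.027 0.027 0.033] min [ 0.634 -0.186  0.012]
d0 red [290. 246.] 663 ztop 0.1388 top mean [0.5542 0.0665 0.1369] circ 0.5547 0.0652 0.0185 ext [0.036 0.037 0.087] min [0.537 0.047 0.053]
d0 brown [328. 138.] 287 ztop 0.0273 top mean [ 0.4276 -0.3514  0.0245] circ 0.4274 -0.3488 0.05 ext [0.099 0.033 0.021] min [ 0.379 -0.367  0.008]
d0 brown [301. 299.] 4229 ztop 0.0600 top mean [0.5373 0.1388 0.0583] circ 0.5371 0.1269 0.1123 ext [0.144 0.224 0.128] min [0.463 0.016 0.008]
```

```bash
cat >> h.py <<'E'
def plan(tcp=None,jawdir=None,R=None):
    """print tool-frame shift (units of 12cm) and twist (units 120deg)"""
    o=r.get_obs();C=Ro.from_rotvec(o['orientation']).as_matrix()
    print('t %.2f'%o['clock'],'tcp',o['tcp_pos'].round(4),'x',C[:,0].round(3),'z',C[:,2].round(3),'F',o['contact_force'].round(1),'w %.4f'%o['grip_width'],'q',o['joints'].round(2))
    if jawdir is not None:
        x=np.array([jawdir[0],jawdir[1],0.]);x/=np.linalg.norm(x)
        best=None
        for s in (1,-1):
            z=np.array([0,0,-1.]);D=np.stack([s*x,np.cross(z,s*x),z],1)
            w=Ro.from_matrix(C.T@D).as_rotvec()
            if best is None or np.linalg.norm(w)<np.linalg.norm(best[0]): best=(w,D)
        R=best[1]
    if R is not None:
        w=Ro.from_matrix(C.T@R).as_rotvec(); print('twist total',(w/np.deg2rad(120)).round(4),'deg',np.rad2deg(w).round(1))
        C2=R
    else: C2=C
    if tcp is not None:
        d=np.array(tcp)-o['tcp_pos']
        print('dp total now-axes',(C.T@d/.12).round(3),' after-twist axes',(C2.T@d/.12).round(3),'mm',(d*1000).round(1))
E
python3 - <<'E'
from h import *
plan((.483,-.131,.36),(0.47,0.88))
print(r.hold_point_z); f=np.load('pics/w0.npz');print(f['hand_eye'].round(4));print(f['intrinsics'].round(1))
E
```

```text
t 0.15 tcp [ 0.3019 -0.6035  0.404 ] x [ 0.447 -0.894 -0.001] z [-0.001  0.001 -1.   ] F [ 0.6 -1.4  0.6] w 0.0858 q [ 1.    0.48  0.02  1.56 -0.01  1.11 -0.08]
twist total [3.000e-04 6.000e-04 4.557e-01] deg [ 0.   0.1 54.7]
dp total now-axes [-2.846 -3.111  0.37 ]  after-twist axes [-4.184  0.524  0.366] mm [181.1 472.5 -44. ]
0.1547
[[ 1.000e+00 -5.000e-04  5.000e-04  2.000e-04]
 [ 4.000e-04  9.531e-01  3.025e-01 -7.750e-02]
 [-7.000e-04 -3.025e-01  9.531e-01  3.050e-02]
 [ 0.000e+00  0.000e+00  0.000e+00  1.000e+00]]
[[327.7   0.  255.1]
 [  0.  327.7 190.7]
 [  0.    0.    1. ]]
```

Call:
apply_moves(dp=[[0,0,0],[0,0,0],[0,0,0],[0,0,0],[0,0,0],[0,0,0],[0,0,0],[-0.3,0.04,0.03],[-0.35,0.04,0.03],[-0.35,0.04,0.03],[-0.35,0.04,0.03],[-0.35,0.04,0.03],[-0.35,0.04,0.03],[-0.35,0.04,0.03],[-0.35,0.04,0.03],[-0.35,0.04,0.03],[-0.35,0.04,0.03],[-0.35,0.04,0.03],[-0.3,0.04,0.03]], twist=[[0,0,0.065],[0,0,0.065],[0,0,0.065],[0,0,0.065],[0,0,0.065],[0,0,0.065],[0,0,0.065],[0,0,0],[0,0,0],[0,0,0],[0,0,0],[0,0,0],[0,0,0],[0,0,0],[0,0,0],[0,0,0],[0,0,0],[0,0,0],[0,0,0]], jaw=[0,0,0,0,0,0,0,0,0,0,0,0,0,0,0,0,0,0,0])

```text
clock: 2.05
tcp_pos: [0.504, -0.1371, 0.3547]
orientation: [1.544, -2.731, -0.01]
contact_force: [0.4, -0.3, -0.2]
grip_width: 0.0855
```

Run:
```python
from h import *
plan((.483,-.131,.36),(0.47,0.88))
```

```text
t 2.05 tcp [ 0.504  -0.1371  0.3547] x [-0.515 -0.857  0.001] z [-0.007  0.004 -1.   ] F [ 0.4 -0.3 -0.2] w 0.0855 q [ 0.12  0.29  0.04  1.97 -0.02  0.89 -1.95]
twist total [ 0.0038 -0.0002 -0.0243] deg [ 0.5 -0.  -2.9]
dp total now-axes [ 0.047  0.176 -0.042]  after-twist axes [ 0.038  0.178 -0.044] mm [-21.    6.1   5.3]
```

Call:
apply_moves(dp=[[0.04,0.17,0.3],[0,0,0.25],[0,0,0]], twist=[[0.004,0,-0.024],[0,0,0],[0,0,0]], jaw=[0,0,0])

```text
clock: 2.35
tcp_pos: [0.4864, -0.1226, 0.2878]
orientation: [-1.632, 2.679, -0.001]
contact_force: [0.2, 0.2, 0.3]
grip_width: 0.0855
```

```bash
cat > wb.py <<'E'
from h import *
import sys
fn=sys.argv[1]
o=r.get_obs(); f=save('wrist',fn); P=cloud(f,o)
hsv=cv2.cvtColor(f['color'],cv2.COLOR_RGB2HSV);H,S,V=cv2.split(hsv)
m=(abs(H.astype(int)-110)<15)&(S>130)&(f['z_map']>0)
n,l,st,ce=cv2.connectedComponentsWithStats(m.astype(np.uint8))
for i in range(1,n):
    if st[i,4]<150: continue
    Q=P[l==i]; zt=np.percentile(Q[:,2],96)
    T=Q[abs(Q[:,2]-zt)<.003]
    (cx,cy),rad=cv2.minEnclosingCircle(T[:,:2].astype(np.float32))
    print(ce[i].round(),st[i,4],'zt %.4f'%zt,'mean',T.mean(0).round(4),'circ',round(cx,4),round(cy,4),round(rad,4),'bbox',T.min(0).round(4),T.max(0).round(4))
plan()
E
python3 wb.py w1.png
```

```text
[288.  65.] 4348 zt 0.0602 mean [ 0.5582 -0.1818  0.0591] circ 0.5578 -0.1815 0.0194 bbox [ 0.5388 -0.2007  0.0572] [ 0.5771 -0.1624  0.0613]
[273. 198.] 1404 zt 0.0433 mean [ 0.4826 -0.134   0.0422] circ 0.4822 -0.1339 0.0137 bbox [ 0.4689 -0.1475  0.0404] [ 0.4955 -0.1207  0.0441]
[271. 273.] 727 zt 0.0312 mean [ 0.4211 -0.1027  0.0303] circ 0.4206 -0.1024 0.0103 bbox [ 0.4107 -0.1126  0.0282] [ 0.4305 -0.0931  0.0322]
t 2.40 tcp [ 0.4867 -0.1231  0.2892] x [-0.459 -0.888 -0.004] z [ 0.005  0.002 -1.   ] F [ 0.4 -0.3  0.2] w 0.0854 q [ 0.11  0.35  0.01  2.07 -0.01  0.72 -1.91]
```

View pics/w1.png

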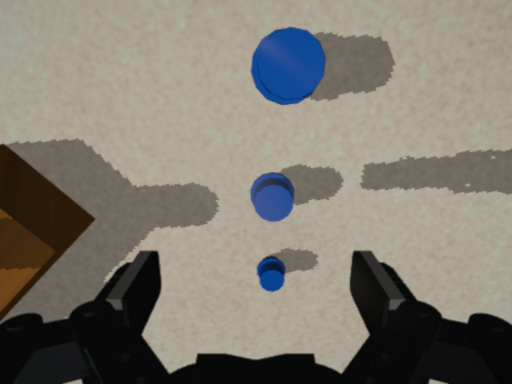

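Run:
```python
from h import *
plan((.4826,-.1335,.196),(0.47,0.88))
```

```text
t 2.40 tcp [ 0.4867 -0.1231  0.2892] x [-0.459 -0.888 -0.004] z [ 0.005  0.002 -1.   ] F [ 0.4 -0.3  0.2] w 0.0854 q [ 0.11  0.35  0.01  2.07 -0.01  0.72 -1.91]
twist total [-0.0019  0.0019  0.0064] deg [-0.2  0.2  0.8]
dp total now-axes [ 0.096 -0.006  0.776]  after-twist axes [ 0.092 -0.01   0.777] mm [ -4.1 -10.4 -93.2]
```

Call:
apply_moves(dp=[[0.09,-0.01,0.1],[0,0,0.2],[0,0,0.2],[0,0,0.1],[0,0,0]], twist=[[-0.002,0.002,0.006],[0,0,0],[0,0,0],[0,0,0],[0,0,0]], jaw=[0,0,0,0,0])

```text
clock: 2.9
tcp_pos: [0.485, -0.1401, 0.2194]
orientation: [-1.601, 2.697, -0.013]
contact_force: [0.3, 0.4, -0.1]
grip_width: 0.0852
```

Run:
```python
from h import *
plan((.4826,-.1335,.196),(0.47,0.88))
```

```text
t 2.90 tcp [ 0.485  -0.1401  0.2194] x [-0.479 -0.878  0.   ] z [ 0.008 -0.005 -1.   ] F [ 0.3  0.4 -0.1] w 0.0852 q [ 0.14  0.47  0.02  2.1  -0.01  0.56 -1.9 ]
twist total [-0.0046 -0.     -0.0043] deg [-0.5 -0.  -0.5]
dp total now-axes [-0.038  0.046  0.195]  after-twist axes [-0.039  0.044  0.195] mm [ -2.4   6.6 -23.4]
```

Call:
apply_moves(dp=[[-0.03,0.035,0.07],[0,0,0.06],[0,0,0.03],[0,0,0]], twist=[[-0.004,0,-0.004],[0,0,0],[0,0,0],[0,0,0]], jaw=[0,0,0,0])

```text
clock: 3.3
tcp_pos: [0.4841, -0.1357, 0.2011]
orientation: [-1.612, 2.693, -0.005]
contact_force: [-1.6, 0.2, -0.5]
grip_width: 0.0856
```

```bash
python3 - <<'E'
from h import *
plan((.4826,-.1335,.196),(0.47,0.88))
E
python3 wb.py w2.png
```

```text
t 3.30 tcp [ 0.4841 -0.1357  0.2011] x [-0.473 -0.881 -0.001] z [ 0.004 -0.001 -1.   ] F [-1.6  0.2 -0.5] w 0.0856 q [ 0.14  0.5   0.02  2.11 -0.01  0.52 -1.9 ]
twist total [-0.0021  0.0004 -0.0008] deg [-0.2  0.1 -0.1]
dp total now-axes [-0.01   0.02   0.043]  after-twist axes [-0.01   0.02   0.043] mm [-1.5  2.2 -5.1]
[272.  59.] 12039 zt 0.0602 mean [ 0.558  -0.1818  0.0591] circ 0.5576 -0.1816 0.0193 bbox [ 0.5386 -0.2005  0.0573] [ 0.5768 -0.1625  0.0618]
[253. 263.] 3963 zt 0.0431 mean [ 0.4828 -0.1342  0.0422] circ 0.4821 -0.1337 0.0143 bbox [ 0.4685 -0.1475  0.0401] [ 0.4958 -0.1204  0.0441]
[256. 347.] 817 zt 0.1020 mean [ 0.4935 -0.1407  0.1022] circ 0.4937 -0.1413 0.0052 bbox [ 0.4908 -0.146   0.1011] [ 0.4961 -0.1366  0.1032]
t 3.35 tcp [ 0.4843 -0.1358  0.2014] x [-0.473 -0.881 -0.001] z [ 0.005 -0.001 -1.   ] F [-0.3  0.   0.5] w 0.0855 q [ 0.14  0.5   0.02  2.11 -0.01  0.52 -1.9 ]
```

View pics/w2.png

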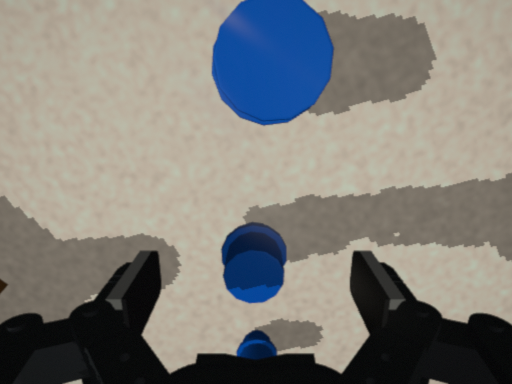

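The cap (253,263) lies between the pads, with the fingers clear of the decoys. I make the last small correction and close.

Call:
apply_moves(dp=[[-0.01,0.02,0.03],[0,0,0.015],[0,0,0],[0,0,0],[0,0,0],[0,0,0],[0,0,0],[0,0,0],[0,0,0],[0,0,0]], twist=[[-0.002,0,0],[0,0,0],[0,0,0],[0,0,0],[0,0,0],[0,0,0],[0,0,0],[0,0,0],[0,0,0],[0,0,0]], jaw=[0,0,0,255,255,255,255,255,255,255], grip_force=30)

```text
clock: 4.35
tcp_pos: [0.4831, -0.1334, 0.1966]
orientation: [-1.612, 2.693, -0.001]
contact_force: [-0.7, -0.2, 0.8]
grip_width: 0.0269
```

Run:
```python
from h import *
plan((.5175,.188,.36),(0.47,0.88))
save('wrist','w3.png')
```

```text
t 4.35 tcp [ 0.4831 -0.1334  0.1966] x [-0.472 -0.881 -0.002] z [ 0.003  0.    -1.   ] F [-0.7 -0.2  0.8] w 0.0269 q [ 0.13  0.51  0.01  2.12 -0.01  0.51 -1.9 ]
twist total [-0.001   0.0008 -0.0007] deg [-0.1  0.1 -0.1]
dp total now-axes [-2.498  1.01  -1.359]  after-twist axes [-2.497  1.009 -1.361] mm [ 34.4 321.4 163.4]
```

View pics/w3.png

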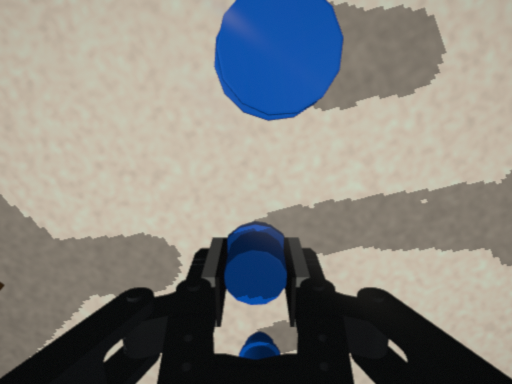

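Gripped on the knob (27 mm opening). Now I lift it and move over towards the blue tube.

Call:
apply_moves(dp=[[0,0,-0.15],[0,0,-0.35],[0,0,-0.35],[0,0,-0.35],[0,0,-0.35],[0,0,-0.1],[0,0,0]], twist=[[0,0,0],[0,0,0],[0,0,0],[0,0,0],[0,0,0],[0,0,0],[0,0,0]], jaw=[255,255,255,255,255,255,255])

```text
clock: 5.1
tcp_pos: [0.482, -0.1334, 0.4012]
orientation: [1.613, -2.695, -0.002]
contact_force: [-0.4, -0.2, -1.3]
grip_width: 0.027
```

Run:
```python
from h import *
plan((.57,.16,.40),(0.47,0.88))
```

```text
t 5.10 tcp [ 0.482  -0.1334  0.4012] x [-0.472 -0.881 -0.001] z [-0.001  0.001 -1.   ] F [-0.4 -0.2 -1.3] w 0.0270 q [ 0.12  0.19  0.03  1.97 -0.01  0.98 -1.91]
twist total [ 0.0006  0.0003 -0.0007] deg [ 0.1  0.  -0.1]
dp total now-axes [-2.501  0.508  0.012]  after-twist axes [-2.502  0.505  0.01 ] mm [ 88.  293.4  -1.2]
```

Call:
apply_moves(dp=[[-0.15,0.03,0],[-0.3,0.06,0],[-0.3,0.06,0],[-0.3,0.06,0],[-0.3,0.06,0],[-0.3,0.06,0],[-0.3,0.06,0],[-0.3,0.06,0],[-0.15,0.05,0],[0,0,0],[0,0,0]], twist=[[0,0,0],[0,0,0],[0,0,0],[0,0,0],[0,0,0],[0,0,0],[0,0,0],[0,0,0],[0,0,0],[0,0,0],[0,0,0]], jaw=[255,255,255,255,255,255,255,255,255,255,255])

```text
clock: 6.2
tcp_pos: [0.565, 0.1568, 0.3843]
orientation: [1.597, -2.682, -0.013]
contact_force: [-0.6, -1.1, -0.3]
grip_width: 0.0264
```

```bash
python3 - <<'E'
from h import *
plan((.57,.16,.40),(0.47,0.88))
E
python3 wb.py w4.png
```

```text
t 6.20 tcp [0.565  0.1568 0.3843] x [-0.476 -0.879  0.013] z [-0.022 -0.003 -1.   ] F [-0.6 -1.1 -0.3] w 0.0264 q [-0.28  0.36 -0.12  1.78  0.04  1.02 -2.48]
twist total [ 0.0083 -0.0062 -0.003 ] deg [ 1.  -0.7 -0.4]
dp total now-axes [-0.042 -0.022 -0.132]  after-twist axes [-0.043 -0.025 -0.131] mm [ 5.   3.2 15.7]
[254. 261.] 4582 zt 0.2309 mean [0.5614 0.1562 0.23  ] circ 0.5605 0.1568 0.0143 bbox [0.5468 0.1428 0.2279] [0.5744 0.1709 0.2333]
t 6.25 tcp [0.5648 0.1566 0.3843] x [-0.477 -0.879  0.013] z [-0.022 -0.003 -1.   ] F [-0.2  0.8 -0.1] w 0.0267 q [-0.28  0.36 -0.12  1.78  0.04  1.02 -2.48]
```

View pics/w4.png

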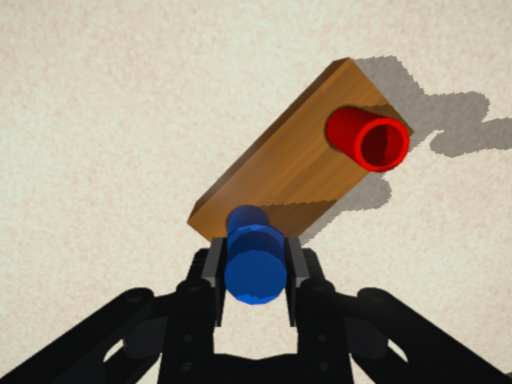

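The cap at (256,262) hides the mouth of the blue tube, which is behind it at about (250,225). I back off along tool −y to see it.

Call:
apply_moves(dp=[[-0.04,-0.15,-0.1],[0,-0.2,-0.03],[0,-0.2,0],[0,0,0],[0,0,0]], twist=[[0.008,-0.006,-0.003],[0,0,0],[0,0,0],[0,0,0],[0,0,0]], jaw=[255,255,255,255,255])

```text
clock: 6.75
tcp_pos: [0.6258, 0.1198, 0.3977]
orientation: [1.6, -2.696, 0.003]
contact_force: [-0.5, 0.3, -0.4]
grip_width: 0.0269
```

```bash
python3 wb.py w5.png
```

```text
[503. 223.] 346 zt 0.0310 mean [ 0.423  -0.0968  0.0301] circ 0.4218 -0.0982 0.0093 bbox [ 0.4128 -0.1026  0.028 ] [ 0.4307 -0.0923  0.0319]
[252. 284.] 6224 zt 0.2441 mean [0.6248 0.1189 0.2433] circ 0.6241 0.1196 0.0145 bbox [0.6105 0.1054 0.2411] [0.6381 0.1332 0.2463]
t 6.80 tcp [0.6258 0.1194 0.3977] x [-0.48  -0.877  0.007] z [-0.004 -0.005 -1.   ] F [ 0.5 -0.2  0.2] w 0.0270 q [-0.22  0.42 -0.09  1.65  0.05  1.07 -2.4 ]
```

View pics/w5.png

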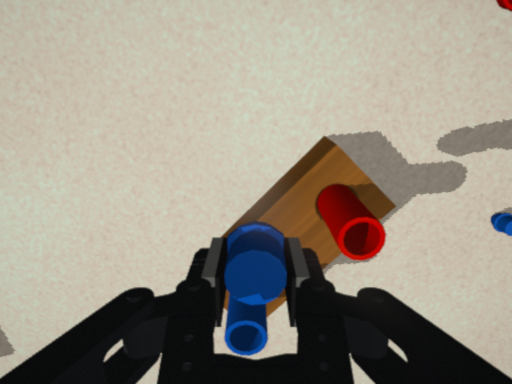

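The rim of the blue tube is now in view below the cap, at about (246,337). I measure it by depth, and the red rim as a check.

Run:
```python
from h import *
f=dict(np.load('pics/w5.npz'));o=r.get_obs();P=cloud(f,o)
hsv=cv2.cvtColor(f['color'],cv2.COLOR_RGB2HSV);H,S,V=cv2.split(hsv);H=H.astype(int)
for n,m in (('blue',abs(H-110)<15),('red',(H<5)|(H>172))):
    m=m&(S>130)&(P[...,2]>.13)&(P[...,2]<.145)
    T=P[m];(cx,cy),rad=cv2.minEnclosingCircle(T[:,:2].astype(np.float32));print(n,len(T),np.median(T[:,2]).round(4),T.mean(0).round(4),round(cx,4),round(cy,4),round(rad,4))
# knob
m=(abs(H-110)<15)&(S>130)&(abs(P[...,2]-.243)<.004);T=P[m];C=Ro.from_rotvec(o['orientation']).as_matrix()
print('knob in tool',((T-o['tcp_pos'])@C).mean(0).round(4))
for fn in('s0','d0'):
    f=dict(np.load('pics/'+fn+'.npz'));P=cloud(f)
    hsv=cv2.cvtColor(f['color'],cv2.COLOR_RGB2HSV);H,S,V=cv2.split(hsv);H=H.astype(int)
    for c,m in (('blue',abs(H-110)<15),('red',(H<5)|(H>172))):
        m=m&(S>130)&(P[...,2]>.132)&(P[...,2]<.145)&(P[...,1]>-.1);T=P[m];(cx,cy),rad=cv2.minEnclosingCircle(T[:,:2].astype(np.float32));print(fn,c,len(T),round(cx,4),round(cy,4),round(rad,4))
```

```text
blue 929 0.137 [0.5186 0.1851 0.136 ] 0.5173 0.1859 0.0192
red 1108 0.1375 [0.5567 0.0623 0.1365] 0.5557 0.0622 0.0193
knob in tool [ 0.0003 -0.0003  0.1546]
s0 blue 111 0.5191 0.1874 0.0186
s0 red 113 0.5571 0.0638 0.0193
d0 blue 226 0.5162 0.1881 0.019
d0 red 167 0.5557 0.0638 0.0194
```

Run:
```python
from h import *
plan((.5175,.1857,.385),(0.47,0.88))
```

```text
t 6.80 tcp [0.6258 0.1194 0.3977] x [-0.48  -0.877  0.007] z [-0.004 -0.005 -1.   ] F [ 0.5 -0.2  0.2] w 0.0270 q [-0.22  0.42 -0.09  1.65  0.05  1.07 -2.4 ]
twist total [ 0.0007 -0.0033 -0.0046] deg [ 0.1 -0.4 -0.6]
dp total now-axes [-0.053  1.057  0.107]  after-twist axes [-0.062  1.056  0.106] mm [-108.3   66.3  -12.7]
```

Call:
apply_moves(dp=[[-0.03,0.15,0.02],[-0.03,0.2,0.02],[0,0.2,0.02],[0,0.2,0.02],[0,0.15,0.01],[0,0.08,0],[0,0.03,0],[0,0,0]], twist=[[0,-0.003,-0.004],[0,0,0],[0,0,0],[0,0,0],[0,0,0],[0,0,0],[0,0,0],[0,0,0]], jaw=[255,255,255,255,255,255,255,255])

```text
clock: 7.6
tcp_pos: [0.5137, 0.183, 0.386]
orientation: [1.611, -2.693, -0.001]
contact_force: [0.6, 0.1, -1.0]
grip_width: 0.0267
```

Run:
```python
from h import *
plan((.5175,.1857,.36),(0.47,0.88))
```

```text
t 7.60 tcp [0.5137 0.183  0.386 ] x [-0.473 -0.881  0.003] z [-0.004 -0.002 -1.   ] F [ 0.6  0.1 -1. ] w 0.0267 q [-0.34  0.29 -0.14  1.88  0.05  0.98 -2.57]
twist total [ 0.0012 -0.0015 -0.001 ] deg [ 0.1 -0.2 -0.1]
dp total now-axes [-0.036 -0.018  0.216]  after-twist axes [-0.035 -0.017  0.217] mm [  3.8   2.7 -26. ]
```

Call:
apply_moves(dp=[[-0.025,-0.012,0.08],[0,0,0.08],[0,0,0.05],[0,0,0],[0,0,0]], twist=[[0.001,-0.001,-0.001],[0,0,0],[0,0,0],[0,0,0],[0,0,0]], jaw=[255,255,255,255,255])

```text
clock: 8.1
tcp_pos: [0.5188, 0.183, 0.3576]
orientation: [1.61, -2.696, 0.002]
contact_force: [-0.4, -0.5, -0.1]
grip_width: 0.0267
```

Run:
```python
from h import *
plan((.5175,.1857,.338),(0.47,0.88))
save('scene','s1.png');save('side','d1.png')
a=cv2.imread('pics/s1.png')[170:310,280:440];b=cv2.imread('pics/d1.png')[200:360,240:400]
cv2.imwrite('pics/c1.png',np.hstack([cv2.resize(a,(400,350)),cv2.resize(b,(350,350))]))
```

```text
t 8.10 tcp [0.5188 0.183  0.3576] x [-0.474 -0.88   0.002] z [-0.001 -0.002 -1.   ] F [-0.4 -0.5 -0.1] w 0.0267 q [-0.34  0.33 -0.14  1.9   0.06  0.92 -2.57]
twist total [-0.0001 -0.0009 -0.0018] deg [-0.  -0.1 -0.2]
dp total now-axes [-0.015  0.02   0.163]  after-twist axes [-0.015  0.02   0.163] mm [ -1.3   2.7 -19.6]
```

View pics/c1.png

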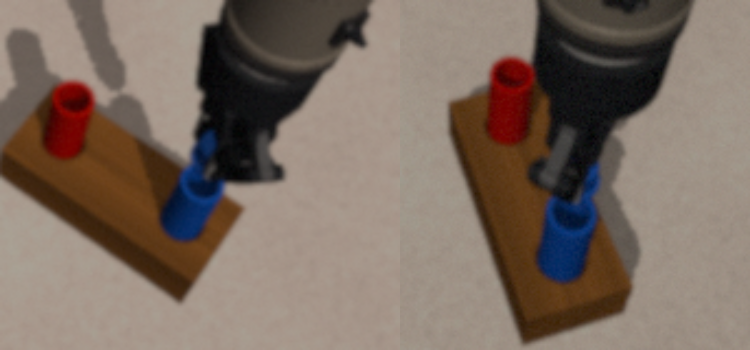

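The cap is just above the mouth in both views. I refine sideways, then go down gently.

Call:
apply_moves(dp=[[-0.015,0.02,0.04],[0,0,0.04],[0,0,0.03],[0,0,0],[0,0,0]], twist=[[0,-0.001,-0.002],[0,0,0],[0,0,0],[0,0,0],[0,0,0]], jaw=[255,255,255,255,255])

```text
clock: 8.7
tcp_pos: [0.5174, 0.1863, 0.3441]
orientation: [-1.616, 2.692, 0.0]
contact_force: [0.5, 0.2, -0.5]
grip_width: 0.0269
```

Run:
```python
from h import *
plan((.5175,.1857,.338),(0.47,0.88))
```

```text
t 8.70 tcp [0.5174 0.1863 0.3441] x [-0.47  -0.883 -0.002] z [ 0.002  0.001 -1.   ] F [ 0.5  0.2 -0.5] w 0.0269 q [-0.34  0.35 -0.14  1.91  0.06  0.89 -2.58]
twist total [-0.0005  0.0008  0.0006] deg [-0.1  0.1  0.1]
dp total now-axes [ 0.004 -0.003  0.051]  after-twist axes [ 0.004 -0.003  0.051] mm [ 0.1 -0.6 -6.1]
```

Call:
apply_moves(dp=[[0.004,-0.003,0.03],[0,0,0.03],[0,0,0.03],[0,0,0.03],[0,0,0.03],[0,0,0.03],[0,0,0]], twist=[[0,0.001,0],[0,0,0],[0,0,0],[0,0,0],[0,0,0],[0,0,0],[0,0,0]], jaw=[255,255,255,255,255,255,255])

```text
clock: 9.4
tcp_pos: [0.5176, 0.1857, 0.3206]
orientation: [-1.617, 2.693, -0.002]
contact_force: [0.2, 0.3, -0.6]
grip_width: 0.0268
```

Run:
```python
from h import *
plan((.5175,.1857,.3166),(0.47,0.88))
```

```text
t 9.40 tcp [0.5176 0.1857 0.3206] x [-0.47  -0.883  0.   ] z [ 0.001 -0.001 -1.   ] F [ 0.2  0.3 -0.6] w 0.0268 q [-0.35  0.38 -0.14  1.93  0.07  0.84 -2.58]
twist total [-0.0006 -0.0001  0.0006] deg [-0.1 -0.   0.1]
dp total now-axes [0.    0.001 0.034]  after-twist axes [0.    0.001 0.034] mm [-0.1  0.  -4. ]
```

Inserted about 14 mm with no force. Another 5 mm to seat it.

Call:
apply_moves(dp=[[0,0,0.018],[0,0,0.015],[0,0,0.012],[0,0,0.01],[0,0,0.005]], twist=[[0,0,0],[0,0,0],[0,0,0],[0,0,0],[0,0,0]], jaw=[255,255,255,255,255])

```text
clock: 9.9
tcp_pos: [0.5195, 0.1871, 0.3169]
orientation: [-1.613, 2.686, -0.002]
contact_force: [-1.6, -0.4, 1.8]
grip_width: 0.0268
```

Run:
```python
from h import *
plan((.5175,.1857,.3166),(0.47,0.88))
```

```text
t 9.90 tcp [0.5195 0.1871 0.3169] x [-0.47  -0.883 -0.006] z [ 0.008  0.003 -1.   ] F [-1.6 -0.4  1.8] w 0.0268 q [-0.35  0.38 -0.14  1.93  0.07  0.83 -2.58]
twist total [-0.0027  0.0031  0.0006] deg [-0.3  0.4  0.1]
dp total now-axes [0.018 0.009 0.002]  after-twist axes [0.018 0.009 0.003] mm [-2.  -1.4 -0.3]
```

Call:
apply_moves(dp=[[0.01,0.005,0.015],[0,0,0.02],[0,0,0.02]], twist=[[-0.003,0.003,0],[0,0,0],[0,0,0]], jaw=[255,255,255])

```text
clock: 10.2
tcp_pos: [0.5208, 0.1873, 0.3166]
orientation: [-1.612, 2.686, -0.001]
contact_force: [-8.3, -3.8, 24.1]
grip_width: 0.0267
```

Run:
```python
from h import *
plan((.5175,.1857,.3166),(0.47,0.88))
save('scene','s2.png');save('side','d2.png')
a=cv2.imread('pics/s2.png')[170:310,280:440];b=cv2.imread('pics/d2.png')[200:360,240:400]
cv2.imwrite('pics/c2.png',np.hstack([cv2.resize(a,(400,350)),cv2.resize(b,(350,350))]))
```

```text
t 10.20 tcp [0.5208 0.1873 0.3166] x [-0.47  -0.882 -0.007] z [ 0.008  0.004 -1.   ] F [-8.3 -3.8 24.1] w 0.0267 q [-0.35  0.38 -0.14  1.93  0.07  0.83 -2.58]
twist total [-0.0024  0.0033  0.0004] deg [-0.3  0.4  0. ]
dp total now-axes [ 0.025  0.018 -0.   ]  after-twist axes [ 0.025  0.018 -0.   ] mm [-3.3 -1.6  0. ]
```

View pics/c2.png

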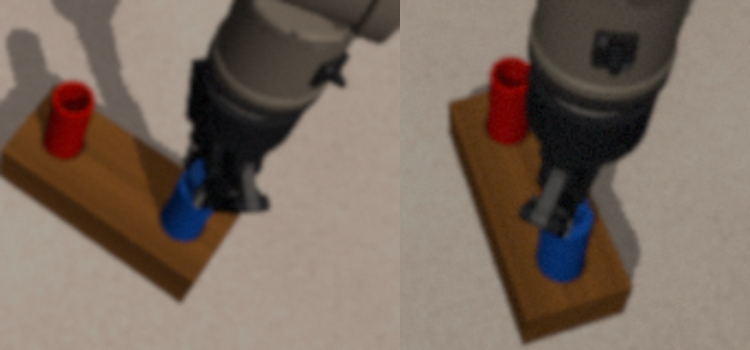

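A firm 24 N stop at the expected height, so the cap is home. I open, retreat and inspect.

Call:
apply_moves(dp=[[0.01,0.008,-0.005],[0,0,0],[0,0,0],[0,0,0],[0,0,0],[0,0,-0.1],[0,0,-0.25],[0,0,-0.25],[0,-0.1,-0.1],[0,0,0],[0,0,0]], twist=[[0,0,0],[0,0,0],[0,0,0],[0,0,0],[0,0,0],[0,0,0],[0,0,0],[0,0,0],[0,0,0],[0,0,0],[0,0,0]], jaw=[255,0,0,0,0,0,0,0,0,0,0])

```text
clock: 11.4
tcp_pos: [0.5288, 0.1807, 0.4062]
orientation: [-1.614, 2.687, -0.0]
contact_force: [-0.8, -0.4, -0.4]
grip_width: 0.0856
```

```bash
python3 - <<'E'
from h import *
plan((.5175,.1857,.36),(0.47,0.88))
E
python3 wb.py w6.png
```

```text
t 11.40 tcp [0.5288 0.1807 0.4062] x [-0.47  -0.883 -0.006] z [ 0.006  0.003 -1.   ] F [-0.8 -0.4 -0.4] w 0.0856 q [-0.33  0.29 -0.14  1.83  0.05  1.02 -2.54]
twist total [-0.0018  0.0028  0.0006] deg [-0.2  0.3  0.1]
dp total now-axes [0.01  0.104 0.385]  after-twist axes [0.008 0.103 0.385] mm [-11.3   5.  -46.2]
[259. 211.] 1779 zt 0.1632 mean [0.5177 0.1857 0.1623] circ 0.5174 0.1858 0.0138 bbox [0.504  0.1724 0.1604] [0.5306 0.1995 0.1642]
t 11.45 tcp [0.5289 0.1806 0.4061] x [-0.47  -0.883 -0.005] z [ 0.006  0.003 -1.   ] F [ 0.3  0.1 -0.9] w 0.0854 q [-0.33  0.29 -0.14  1.83  0.05  1.02 -2.54]
```

View pics/w6.png

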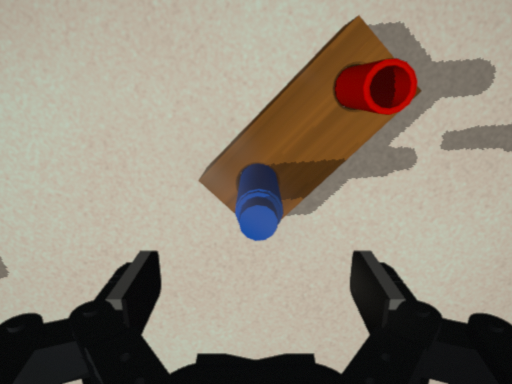

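The cap shows at (259,211) on the tube. The knob top is at 0.1627 m (0.162 expected when home) and centred at (0.5175, 0.1858). Next I go down over the capped tube to grip it below the rim.

Run:
```python
from h import *
plan((.5177,.1858,.30),(0.47,0.88))
```

```text
t 11.45 tcp [0.5289 0.1806 0.4061] x [-0.47  -0.883 -0.005] z [ 0.006  0.003 -1.   ] F [ 0.3  0.1 -0.9] w 0.0854 q [-0.33  0.29 -0.14  1.83  0.05  1.02 -2.54]
twist total [-0.0018  0.0026  0.0006] deg [-0.2  0.3  0.1]
dp total now-axes [0.01  0.106 0.883]  after-twist axes [0.005 0.103 0.884] mm [ -11.2    5.2 -106.1]
```

Call:
apply_moves(dp=[[0.01,0.07,0],[0,0.03,0.1],[0,0,0.2],[0,0,0.2],[0,0,0.12],[0,0,0.05],[0,0,0]], twist=[[-0.002,0.003,0],[0,0,0],[0,0,0],[0,0,0],[0,0,0],[0,0,0],[0,0,0]], jaw=[0,0,0,0,0,0,0])

```text
clock: 12.15
tcp_pos: [0.5107, 0.1869, 0.3151]
orientation: [1.617, -2.679, -0.004]
contact_force: [0.2, 0.7, 0.3]
grip_width: 0.0852
```

Run:
```python
from h import *
plan((.5177,.1858,.272),(0.47,0.88))
```

```text
t 12.15 tcp [0.5107 0.1869 0.3151] x [-0.466 -0.885  0.009] z [-0.012 -0.004 -1.   ] F [0.2 0.7 0.3] w 0.0852 q [-0.35  0.38 -0.14  1.94  0.07  0.84 -2.58]
twist total [ 0.0042 -0.0045  0.0028] deg [ 0.5 -0.5  0.3]
dp total now-axes [-0.022 -0.06   0.359]  after-twist axes [-0.019 -0.056  0.359] mm [  7.   -1.1 -43.1]
```

Call:
apply_moves(dp=[[-0.015,-0.045,0.08],[0,0,0.12],[0,0,0.1],[0,0,0.04],[0,0,0]], twist=[[0.004,-0.004,0.003],[0,0,0],[0,0,0],[0,0,0],[0,0,0]], jaw=[0,0,0,0,0])

```text
clock: 12.65
tcp_pos: [0.5177, 0.1864, 0.2728]
orientation: [-1.612, 2.692, -0.002]
contact_force: [-0.7, -0.8, 0.3]
grip_width: 0.0854
```

```bash
python3 - <<'E'
from h import *
plan((.5177,.1858,.272),(0.47,0.88))
E
python3 wb.py w7.png
```

```text
t 12.65 tcp [0.5177 0.1864 0.2728] x [-0.472 -0.881 -0.003] z [ 0.004  0.001 -1.   ] F [-0.7 -0.8  0.3] w 0.0854 q [-0.35  0.44 -0.13  1.96  0.09  0.74 -2.6 ]
twist total [-0.0015  0.0014 -0.0007] deg [-0.2  0.2 -0.1]
dp total now-axes [ 0.004 -0.003  0.007]  after-twist axes [ 0.004 -0.003  0.007] mm [ 0.  -0.6 -0.8]
[257. 286.] 12031 zt 0.1628 mean [0.5234 0.1833 0.1621] circ 0.5193 0.1857 0.0133 bbox [0.5127 0.1727 0.1598] [0.5318 0.1975 0.1639]
t 12.70 tcp [0.5178 0.1864 0.2732] x [-0.472 -0.881 -0.003] z [ 0.004  0.001 -1.   ] F [-1.2 -0.6  0.2] w 0.0854 q [-0.35  0.44 -0.13  1.96  0.09  0.74 -2.6 ]
```

View pics/w7.png

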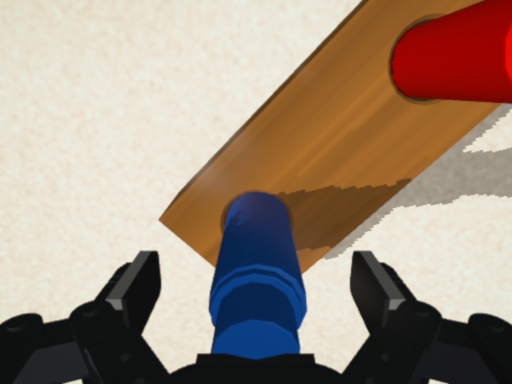

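The capped tube stands centred between the open pads with its flange on the rim, around (257,285). I close on the tube.

Call:
apply_moves(dp=[[0,0,0],[0,0,0],[0,0,0],[0,0,0],[0,0,0],[0,0,0],[0,0,0]], twist=[[-0.001,0.001,0],[0,0,0],[0,0,0],[0,0,0],[0,0,0],[0,0,0],[0,0,0]], jaw=[255,255,255,255,255,255,255], grip_force=80)

```text
clock: 13.4
tcp_pos: [0.5183, 0.1864, 0.2751]
orientation: [-1.611, 2.692, -0.002]
contact_force: [0.6, 0.2, -0.2]
grip_width: 0.0375
```

```bash
python3 wb.py w8.png
```

```text
[255. 286.] 12193 zt 0.1629 mean [0.5233 0.1849 0.1622] circ 0.5198 0.1872 0.0135 bbox [0.5115 0.1741 0.1599] [0.5327 0.2    0.1642]
t 13.45 tcp [0.5183 0.1864 0.2751] x [-0.473 -0.881 -0.003] z [ 0.004  0.001 -1.   ] F [ 0.8 -0.2 -0.9] w 0.0372 q [-0.35  0.44 -0.13  1.96  0.08  0.74 -2.6 ]
```

View pics/w8.png

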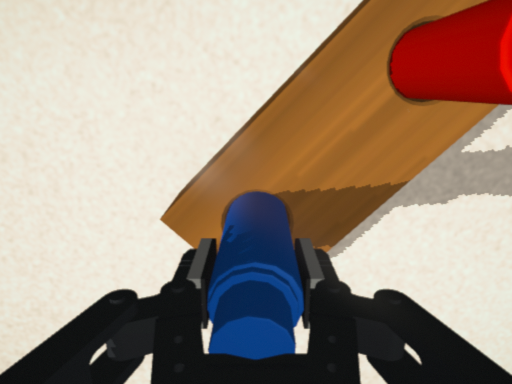

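Gripped at 37.5 mm, that is on the tube and not the flange, and the cap is still home. I draw it straight up.

Call:
apply_moves(dp=[[0,0,-0.06],[0,0,-0.12],[0,0,-0.15],[0,0,-0.15],[0,0,-0.15],[0,0,-0.2],[0,0,-0.2],[0,0,-0.2],[0,0,-0.2],[0,0,-0.2],[0,0,-0.2],[0,0,-0.15],[0,0,-0.08],[0,0,0]], twist=[[0,0,0],[0,0,0],[0,0,0],[0,0,0],[0,0,0],[0,0,0],[0,0,0],[0,0,0],[0,0,0],[0,0,0],[0,0,0],[0,0,0],[0,0,0],[0,0,0]], jaw=[255,255,255,255,255,255,255,255,255,255,255,255,255,255])

```text
clock: 14.85
tcp_pos: [0.5149, 0.1856, 0.5364]
orientation: [-1.613, 2.691, -0.0]
contact_force: [-0.2, -0.5, -2.0]
grip_width: 0.037
```

Run:
```python
from h import *
o=r.get_obs();p=o['tcp_pos'];a=p[:2]/np.linalg.norm(p[:2]);C=Ro.from_rotvec(o['orientation']).as_matrix()
ax=np.cross([0,0,-1],[a[0],a[1],0])
t=np.array([a[0]*.64,a[1]*.64,.58])
plan(t)
print('tilt axis in tool',(C.T@ax).round(3),'6deg/row twist',(C.T@ax*6/120).round(4))
save('scene','s3.png');save('side','d3.png')
cv2.imwrite('pics/c3.png',np.hstack([cv2.imread('pics/s3.png'),cv2.imread('pics/d3.png')])[:,:,:])
im=cv2.imread('pics/c3.png');cv2.imwrite('pics/c3.png',cv2.resize(im,(800,300)))
```

```text
t 14.85 tcp [0.5149 0.1856 0.5364] x [-0.471 -0.882 -0.004] z [ 0.004  0.002 -1.   ] F [-0.2 -0.5 -2. ] w 0.0370 q [-0.34  0.17 -0.14  1.68  0.02  1.29 -2.55]
dp total now-axes [-0.575 -0.518 -0.36 ]  after-twist axes [-0.575 -0.518 -0.36 ] mm [87.2 31.4 43.6]
tilt axis in tool [ 0.67  -0.742 -0.001] 6deg/row twist [ 0.0335 -0.0371 -0.    ]
```

View pics/c3.png

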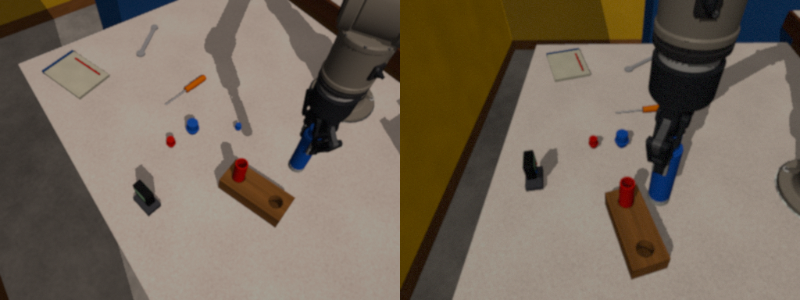

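The tube hangs upright and clear of the rack, with the empty socket visible. I move out and up, then tilt outwards.

Call:
apply_moves(dp=[[-0.04,-0.035,-0.03],[-0.08,-0.07,-0.05],[-0.1,-0.09,-0.06],[-0.1,-0.09,-0.06],[-0.1,-0.09,-0.06],[-0.08,-0.07,-0.05],[-0.04,-0.035,-0.03],[0,0,0],[0,0,0],[0,0,0],[0,0,0],[0,0,0],[0,0,0],[0,0,0]], twist=[[0,0,0],[0,0,0],[0,0,0],[0,0,0],[0,0,0],[0,0,0],[0,0,0],[0,0,0],[0.011,-0.012,0],[0.022,-0.025,0],[0.022,-0.025,0],[0.022,-0.025,0],[0.022,-0.025,0],[0.022,-0.025,0]], jaw=[255,255,255,255,255,255,255,255,255,255,255,255,255,255])

```text
clock: 16.35
tcp_pos: [0.5992, 0.2166, 0.5603]
orientation: [-1.429, 2.381, -0.096]
contact_force: [-1.2, 0.1, -2.3]
grip_width: 0.0372
```

Run:
```python
from h import *
o=r.get_obs();C=Ro.from_rotvec(o['orientation']).as_matrix();plan()
print('tilt',np.rad2deg(np.arccos(-C[2,2])).round(1),'foot',(o['tcp_pos']+C[:,2]*.267).round(3))
```

```text
t 16.35 tcp [0.5992 0.2166 0.5603] x [-0.423 -0.865 -0.269] z [ 0.338  0.125 -0.933] F [-1.2  0.1 -2.3] w 0.0372 q [-0.35  0.23 -0.13  1.58  0.09  0.97 -2.56]
tilt 21.1 foot [0.69  0.25  0.311]
```

Call:
apply_moves(dp=[[0,0,0],[0,0,0],[0,0,0],[0,0,0],[0,0,0],[0,0,0],[0,0,0],[0,0,0],[0,0,0],[0,0,0],[0,0,0]], twist=[[0.022,-0.025,0],[0.022,-0.025,0],[0.022,-0.025,0],[0.022,-0.025,0],[0.022,-0.025,0],[0.022,-0.025,0],[0.022,-0.025,0],[0.02,-0.023,0],[0.011,-0.012,0],[0,0,0],[0,0,0]], jaw=[255,255,255,255,255,255,255,255,255,255,255])

```text
clock: 17.45
tcp_pos: [0.5902, 0.2123, 0.5492]
orientation: [-1.131, 1.883, -0.208]
contact_force: [0.7, -0.6, -2.8]
grip_width: 0.0374
```

Run:
```python
from h import *
o=r.get_obs();C=Ro.from_rotvec(o['orientation']).as_matrix();plan()
print('tilt',np.rad2deg(np.arccos(-C[2,2])).round(1),'foot',(o['tcp_pos']+C[:,2]*.267).round(3),np.abs(o['qvel']).max())
save('scene','s4.png');save('side','d4.png');save('wrist','w9.png')
a=cv2.imread('pics/s4.png')[60:300,220:500];b=cv2.imread('pics/d4.png')[60:300,180:460];c=cv2.imread('pics/w9.png')
cv2.imwrite('pics/c4.png',np.vstack([np.hstack([cv2.resize(a,(400,300)),cv2.resize(b,(400,300))]),np.hstack([cv2.resize(c,(400,300)),np.zeros((300,400,3),np.uint8)])]))
```

```text
t 17.45 tcp [0.5902 0.2123 0.5492] x [-0.175 -0.773 -0.61 ] z [ 0.764  0.284 -0.579] F [ 0.7 -0.6 -2.8] w 0.0374 q [-0.45  0.12 -0.02  1.86  0.41  0.23 -2.88]
tilt 54.6 foot [0.794 0.288 0.395] 0.019337502739010443
```

View pics/c4.png

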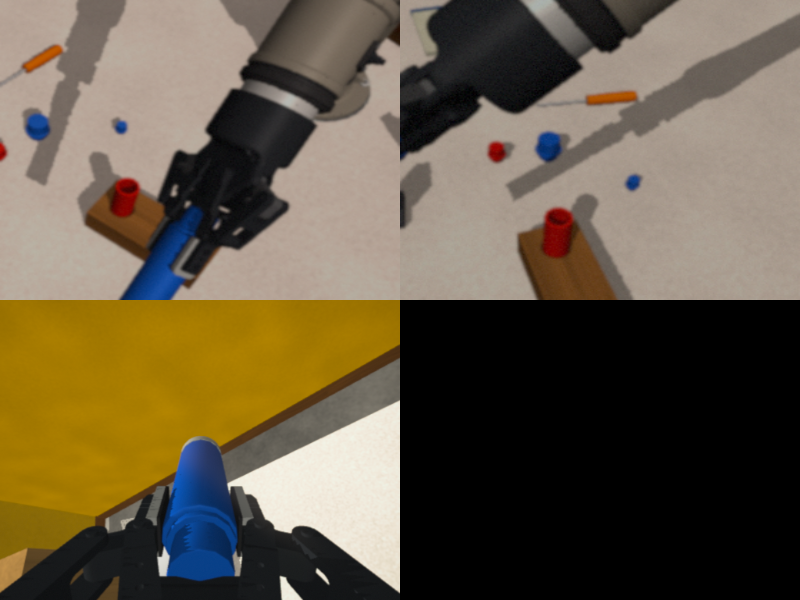

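The tube leans out with the cap on and its silver foot band visible (about (200,440) in the wrist inset). I check the cap's seat numerically against the upright grip, and that the arm is still.

Run:
```python
from h import *
T=np.load('pics/w8.npz')['hand_eye']
for fn in('w8','w9'):
    f=dict(np.load('pics/'+fn+'.npz'));K=f['intrinsics'];z=f['z_map'];v,u=np.indices(z.shape)
    P=np.stack([(u-K[0,2])/K[0,0]*z,(v-K[1,2])/K[1,1]*z,z],-1)@T[:3,:3].T+T[:3,3]
    H,S,V=cv2.split(cv2.cvtColor(f['color'],cv2.COLOR_RGB2HSV));m=(abs(H.astype(int)-110)<15)&(S>130)&(z>0)&(abs(P[...,0])<.03)&(abs(P[...,1])<.05)&(P[...,2]<.3)
    Q=P[m];print(fn,len(Q),'ztool 2%',np.percentile(Q[:,2],2).round(4),'top mean',Q[Q[:,2]<np.percentile(Q[:,2],2)+.003].mean(0).round(4))
    # surface y profile along z
    for a in np.arange(.11,.26,.008):
        s=Q[(Q[:,2]>=a)&(Q[:,2]<a+.008)]
        if len(s)>8: print('  z%.3f ymin %.4f xmid %.4f'%(a,np.percentile(s[:,1],3),(s[:,0].min()+s[:,0].max())/2))
o=r.get_obs();print(o['tcp_pos'].round(4),np.abs(o['qvel']).max().round(4),o['grip_width'],o['clock'])
```

```text
w8 12196 ztool 2% 0.1119 top mean [-0.0008 -0.0049  0.1123]
  z0.110 ymin -0.0121 xmid -0.0010
  z0.118 ymin -0.0126 xmid -0.0008
  z0.126 ymin -0.0147 xmid -0.0006
  z0.134 ymin -0.0167 xmid 0.0003
  z0.142 ymin -0.0170 xmid 0.0003
  z0.150 ymin -0.0170 xmid 0.0003
  z0.158 ymin -0.0170 xmid 0.0003
  z0.166 ymin -0.0170 xmid 0.0001
  z0.174 ymin -0.0169 xmid 0.0004
  z0.182 ymin -0.0169 xmid 0.0005
  z0.190 ymin -0.0159 xmid 0.0004
  z0.198 ymin -0.0155 xmid 0.0005
  z0.206 ymin -0.0146 xmid 0.0005
  z0.214 ymin -0.0135 xmid 0.0005
w9 13211 ztool 2% 0.112 top mean [ 0.0007 -0.0044  0.1124]
  z0.110 ymin -0.0111 xmid 0.0005
  z0.118 ymin -0.0115 xmid 0.0009
  z0.126 ymin -0.0135 xmid 0.0011
  z0.134 ymin -0.0166 xmid 0.0002
  z0.142 ymin -0.0169 xmid 0.0003
  z0.150 ymin -0.0169 xmid 0.0003
  z0.158 ymin -0.0169 xmid 0.0001
  z0.166 ymin -0.0168 xmid -0.0003
  z0.174 ymin -0.0168 xmid -0.0000
  z0.182 ymin -0.0168 xmid 0.0002
  z0.190 ymin -0.0168 xmid 0.0003
  z0.198 ymin -0.0168 xmid 0.0003
  z0.206 ymin -0.0167 xmid 0.0004
  z0.214 ymin -0.0167 xmid 0.0006
  z0.222 ymin -0.0167 xmid 0.0007
  z0.230 ymin -0.0166 xmid 0.0005
  z0.238 ymin -0.0166 xmid 0.0008
  z0.246 ymin -0.0165 xmid -0.0007
[0.5907 0.2124 0.5499] 0.0081 0.03693655133547071 17.6
```

The cap is still home: its top is at the same tool depth and it has only shifted sideways by its play. The tube is in line with the tool and the arm is still, so I hand in.

```bash
python3 - <<'E'
from h import *
r.hand_in()
o=r.get_obs();print(o['tcp_pos'].round(4),np.abs(o['qvel']).max().round(4),o['grip_width'])
save('scene','s5.png')
E
python3 -c "
import m; m.blobs('s5',('red','orange'))"
```

```text
the job is handed in; nothing more can be done
the job is handed in; nothing more can be doneTraceback (most recent call last):
  File "<string>", line 2, in <module>
    import m; m.blobs('s5',('red','orange'))
              ~~~~~~~^^^^^^^^^^^^^^^^^^^^^^^
  File "m.py", line 3, in blobs
    f=dict(np.load('pics/'+fn+'.npz')); P=cloud(f); hsv=cv2.cvtColor(f['color'],cv2.COLOR_RGB2HSV)
           ~~~~~~~^^^^^^^^^^^^^^^^^^^
    fid = stack.enter_context(open(os.fspath(file), "rb"))
                              ~~~~^^^^^^^^^^^^^^^^^^^^^^^
FileNotFoundError: [Errno 2] No such file or directory: 'pics/s5.npz'
```

I capped the blue tube in its rack and drew it straight out. I handed the job in at about 17.6 s (51 s allowed), with the arm holding it tilted. No verdict is reported.

- **Cap:** I picked the middle of the three blue caps (28 mm knob, 42 mm tall). I pushed it to a firm 24 N stop at the expected height. After release the knob top read 162.7 mm, against 162 mm expected when home.
- **Final pose:** The tool leans 54.6° from upright and the tube is in line with it. By calculation the foot is about 0.39 m above the bench, with the mouth higher still. The jaws held at 37 mm on the tube with an 80 N grip, and joint speeds were at most 0.02 rad/s.
- **Cap while tilted:** Depth readings put the cap top within 0.1 mm of where it was along the tube before lifting. It shifted sideways by about 1.5 mm, which is its normal play.
- **Checks that failed or are missing:**
  - The scene picture I tried to take after handing in was refused, so the red tube, red cap, screwdriver and gauge were not re-measured at the end. In the last pictures before hand-in the red tube, red cap and screwdriver looked undisturbed. The gauge was last seen standing just before the tilt.
  - The three cameras disagreed by up to about 3 mm, so I used the wrist camera for the fit.
  - Joints 6 and 7 ended close to their limits but within range (0.23 against 0.17 rad, and −2.88 against −2.96 rad).

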